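# Seat the grinding burr on the nut mill's drive

## Robot

A 6-joint arm with a two-finger parallel gripper is mounted at the origin on the work surface. World frame = base frame: x ahead of the robot, y to its left, z up, the work surface at z = 0. Lengths are in mm, angles in rad, forces in N, time in s.
With the tool pointing down it reaches from about 400 to 925 mm from the base axis. Payload 3.4 kg.
Tool frame: the origin (TCP) lies between the finger pads; the fingertips stand 19 mm ahead of it and the grasp point (between the pads) is the TCP; z points along the fingers, y is the direction in which the jaws open and shut (so a half turn about z gives the same grasp; the last joint's range is limited). The gripper opens to 85 mm and grips with 20 to 120 N. Pads are 22 mm wide; open, the fingers measure 114 mm over their backs; the gripper's body (76 mm by 85 mm) begins 54 mm behind the grasp point. The pads swing forward as they close: fully open they stand 13 mm farther back than shut.
Start: joints at [-1.224, 0.307, 1.506, -0, 1.328, -0.073], TCP at [234.86, -524.854, 250.305] pointing down, gripper open.
Joint ranges: [-3.12, 3.12], [-1.05, 2.28], [0.14, 2.33], [-1.42, 4.57], [0.1, 2.73], [-2.68, 2.68]. Speed limits (rad/s): [2.57, 2.57, 3.14, 3.14, 3.14, 3.14].

## Interface

Orientations are given as a 3x3 rotation matrix whose columns are the frame's x, y, z axes.
In Python, from plant import * gives the robot as it stands.
- The arm moves only by the tool move_arm, never from a script. Its argument "commands" is a list of rows, each a list of 5 numbers: the closure, from 0 (fully open) to 1 (shut), then the shift along the tool's x, y, z in mm, then the turn about the tool's z in degrees. In form: [[jaw, x, y, z, turn], ...]. A call has 1 to 12 rows; each row is the pose to reach, as a shift and turn from the pose measured when the call began, along the tool's axes at that moment; what a row does not reach only later rows make up. A row lasts 1/12 s, in which the tool goes at most 41.7 mm and 7.16 degrees, less where a joint would pass 70% of its speed; a pose out of reach is approached as far as the arm can. A call with a gripper value outside its range is refused whole. The fingers move at their own pace and stop on an object; the grip force is fixed at half the most. Time passes only in rows, so rows that repeat a pose let the fingers close. It gives the time, the measured TCP pose, the force and the opening at its end, in the units of the state.
- read_state(): the state, without advancing time (a new reading comes with each control period).
- capture(name): name is "scene" or "top" or "wrist"; returns a dict with "img" (384x512x3 uint8, blue, green, red), "range_z" (384x512 float32, mm along the optical axis (not along the pixel's ray), 0 where there is no reading), "intrinsics" (3x3 intrinsics, pixels), "R" (3x3) and "t" (3): a world point X has camera coordinates R X + t. Camera axes: x right, y down, z forward; pixel columns grow to the right and rows downward; lengths in mm; the calibration is good to about 2 mm. A picture is of the moment at which its call begins.
- sign_off(): hands the job in, once; it reports no verdict.
The state is a dict: "time_s": time; "qpos": joint angles; "joint_vel": joint speeds; "joint_efforts": joint torques, N m; "eef_pos": TCP position; "tool_rot": TCP orientation; "ft_force": force on the tool from outside, world axes, zero at the start; "wrist_torque": the same for the moment, N m; "gripper_width": finger opening in mm.
Only numpy, scipy, OpenCV 4.12 (cv2) and the standard library are available. Lean on these libraries where they do the work, as an engineer would, in place of code of your own. Each camera call takes 0.05 s, during which the arm holds its last target.

## Task

Fit the grinding burr (the steel piece with the flat grip bar, on the sheet pan) onto the drive spindle in the nut mill's open bowl: set it over the pilot and turn it under light pressure until it drops over the cross-key and sits fully home on the bowl floor, then let go. Do not force it, and leave the tamper and everything else on the counter where it is.

Things in the scene. Friction and masses are not known exactly. Their poses are not given: they have to be found in the camera images.
- burr: Plain steel grinding burr, about 0.35 kg, 68 mm tall, upright on the pan. Round toothed foot 60 mm across, 20 mm high, tapering to 20 mm across at 32 mm height. Origin: centre of underside; z up; x along its grip bar. Underneath, a slot 10.5 mm wide, 11 mm deep runs right across the foot along x, crossed by a central blind bore 16 mm wide, 22 mm deep. A half turn gives the same fit.
- burr_grip (a point): Point on the burr's axis 57 mm above its underside, in its flat upright grip bar: 40 mm long (x), 14 mm thick (y), from 32 to 68 mm above the underside, in line with the slot below.
- mill: Bench nut mill with its hopper off, fixed: white round housing 140 mm across; floor of its open grinding bowl at 85 mm height, bowl rim 12 mm higher, 130 mm inner width. Motor housing behind, 130 mm wide, 123 mm high with its dial, from 60 to 230 mm along the mill's +x. Origin: under the bowl's centre at table height; z up.
- mill_spindle (a point): Tip of the drive spindle on the bowl's axis, 20 mm above the bowl floor: a round pilot 13 mm across, its top 6 mm tapered, with a straight cross-key through its foot, 44 mm long, 7 mm wide, 9 mm high, on the bowl floor. The key stands at any angle, not measured and unrelated to this point's or the mill's axes. A stiff gearbox: it does not turn under a light hand.
- mill_seat (a point): Centre of the mill's bowl floor, on the spindle's axis, 85 mm above the table: where the burr's origin must end. Set over the pilot, the burr first rests on the key 9 mm too high; it drops onto the bowl floor only when its slot lines up with the key, within about 0.06 rad.
- pan: Aluminium sheet pan, fixed, 260 x 260 mm, rim 18 mm high, floor 3 mm thick. Origin: centre of its underside.
- tamper: Steel tamper on the pan, the other upright thing there: round foot 60 mm across, thin neck and a round knob 34 mm across instead of a bar, 68 mm tall. Not wanted. Origin: centre of the underside.
- jar: Closed jar, 72 mm across, 120 mm tall, standing on the table; bystander. Origin: centre of the underside.
- jar_lid: Red jar lid lying flat, 72 mm across, 16 mm high; bystander. Origin: centre of the underside.
- cup: Steel cup, 72 mm across, 80 mm tall; bystander. Origin: centre of the underside.
- spreader: Spatula lying flat, about 250 mm long; bystander. Origin under its middle.
Things that resemble listed ones, but are neither listed nor needed, are in the scene too. What is shaped like the burr but green is not meant.

How it is judged:
By the outcome, as a careful person would: the job done as asked, in the order asked, and still so for the second after the job is handed in, with the robot touching nothing.
It also fails if it takes over 64 s, if anything falls off the work surface, if the arm or the gripper's body presses on something with over 40 N, if the wrist force passes 120 N, or if a joint passes its speed limit or range.

## Working session

There is one attempt and no reset: what is moved stays moved. The work goes in short steps, Python scripts to look and compute and a tool call to move; the robot and the scene stay as the last step left them, time stands still between calls to the robot, and variables do not carry over. Pictures are saved under pics/ and viewed, and the job is handed in when it is done.

Besides the shell and the picture viewer there is one more tool, called after "Request:" by a JSON object that holds its "name" and its "arguments", one argument or row to a line. move_arm: Moves the arm, as the interface text tells. Its arguments: {"type":"object","properties":{"commands":{"type":"array"}},"required":["commands"]}

```bash
ls; mkdir -p pics; cat > h.py <<'E'
from plant import *
import numpy as np, cv2
def cap(n,save=None):
    c=capture(n)
    if save: cv2.imwrite('pics/'+save,c['img'])
    np.savez('last_%s.npz'%n,**c)
    return c
def ray(c,u,v,h):
    K=np.array(c['intrinsics']);R=np.array(c['R']);t=np.array(c['t'])
    d=R.T@np.linalg.solve(K,[u,v,1.]);o=-R.T@t
    return o+d*(h-o[2])/d[2]
def pt(c,u,v):
    K=np.array(c['intrinsics']);R=np.array(c['R']);t=np.array(c['t'])
    z=c['range_z'][int(v),int(u)]
    return R.T@(np.linalg.solve(K,[u,v,1.])*z-t)
def cloud(c):
    K=np.array(c['intrinsics']);R=np.array(c['R']);t=np.array(c['t'])
    z=c['range_z'];H,W=z.shape
    u,v=np.meshgrid(np.arange(W),np.arange(H))
    p=np.stack([(u-K[0,2])/K[0,0]*z,(v-K[1,2])/K[1,1]*z,z],-1)
    P=(p-t)@R
    P[z==0]=np.nan
    return P
E
python3 - <<'E'
from h import *
for n in('scene','top','wrist'):
    c=cap(n,n+'0.png');print(n,c['intrinsics'],-np.array(c['R']).T@c['t'])
s=read_state();print(s)
E
```

```text
pics
scene [[453.90285331   0.         254.83770465]
 [  0.         453.90285331 191.30153279]
 [  0.           0.           1.        ]] [1263.11192369 -308.23418753 1261.12811784]
top [[444.15463502   0.         259.6801965 ]
 [  0.         444.15463502 197.27225626]
 [  0.           0.           1.        ]] [ 149.37162909   -6.60335942 1554.10293038]
wrist [[321.47557363   0.         252.26020611]
 [  0.         321.47557363 192.14693233]
 [  0.           0.           1.        ]] [ 303.20868735 -493.64466376  373.63349414]
{'time_s': 0.15, 'qpos': array([-1.22351337e+00,  3.07409139e-01,  1.50736118e+00,  7.90891105e-06,
        1.32841904e+00, -7.35306505e-02]), 'joint_vel': array([ 2.48848508e-04, -3.33777511e-03, -5.00461118e-03, -2.40471712e-04,
       -4.60597726e-05, -1.34723308e-03]), 'joint_efforts': array([ 6.11769901e-04, -4.57977998e+01, -2.52219611e+01, -8.62844695e-05,
        8.55677587e-03,  6.67899997e-06]), 'eef_pos': array([ 234.68226669, -524.37863991,  249.59264837]), 'tool_rot': array([[ 9.12757691e-01,  4.08501052e-01, -5.36210522e-04],
       [ 4.08501384e-01, -9.12756461e-01,  1.50399781e-03],
       [ 1.24955067e-04, -1.59182831e-03, -9.99998725e-01]]), 'ft_force': array([-0.71208695, -0.17761196, -0.6795118 ]), 'wrist_torque': array([-0.01677132, -0.0125624 ,  0.02020391]), 'gripper_width': 85.53675727650193}
```

View pics/scene0.png

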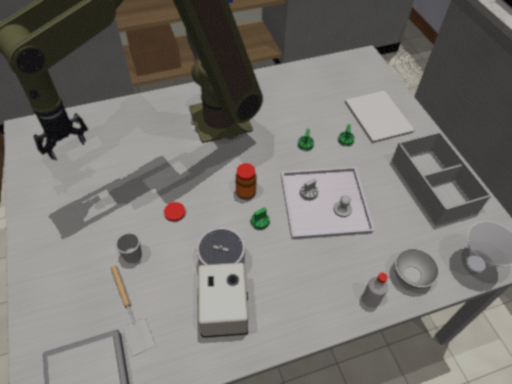

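View pics/top0.png

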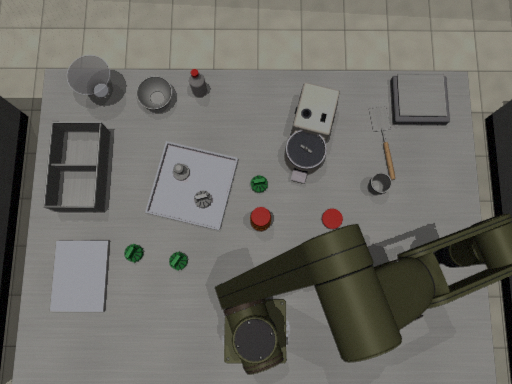

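View pics/wrist0.png

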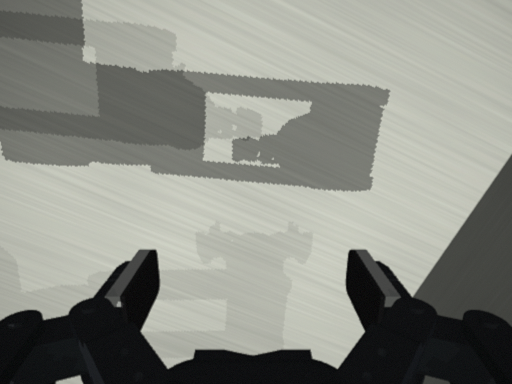

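```bash
python3 - <<'E'
from h import *
t=dict(np.load('last_top.npz'));s=dict(np.load('last_scene.npz'))
def crop(c,x,y,r,k): return cv2.resize(c['img'][y-r:y+r,x-r:x+r],(390,290) if 0 else (380,380),interpolation=cv2.INTER_CUBIC)
cv2.imwrite('pics/crop1.png',np.hstack([crop(t,200,190,32,1),crop(s,325,195,32,1)]))
cv2.imwrite('pics/crop2.png',np.hstack([crop(t,306,151,32,1),crop(s,221,249,32,1)]))
for n,(u,v) in dict(burr=(203,199),tamp=(180,171),spin=(306,151)).items():
    print(n,pt(t,u,v),ray(t,u,v,60))
for n,(u,v) in dict(burr=(311,184),tamp=(344,201),spin=(221,249)).items():
    print(n,pt(s,u,v))
# burr bar: top cloud heights
for nm,c,(u,v) in(('top',t,(203,199)),('scene',s,(311,187))):
    P=cloud(c)[v-14:v+15,u-14:u+15].reshape(-1,3)
    m=(P[:,2]>50)&(P[:,2]<85);Q=P[m];print(nm,len(Q),Q.mean(0),np.round(Q[:40],0).tolist())
    d=Q[:,:2]-Q[:,:2].mean(0);w,V=np.linalg.eigh(d.T@d/len(Q));print(np.sqrt(w),V[:,1],np.arctan2(V[1,1],V[0,1]))
E
```

```text
burr [442.97512084 184.20797992  40.26752668] [439.14807131 181.72080089  60.        ]
tamp [533.38986244 261.34020025  76.32519712] [537.63216033 264.30020657  60.        ]
spin [ 604.1330975  -171.01753974   86.44831295] [ 612.32826379 -173.98041509   60.        ]
burr [455.35971529 185.99711573  66.40609952]
tamp [556.73315827 257.7511089   72.56980671]
spin [ 617.17330142 -171.66586684  100.14058307]
top 64 [445.62467512 188.24865293  69.13825431] [[458.0, 178.0, 71.0], [458.0, 174.0, 73.0], [454.0, 187.0, 73.0], [453.0, 184.0, 77.0], [454.0, 181.0, 71.0], [454.0, 177.0, 72.0], [454.0, 174.0, 74.0], [455.0, 171.0, 70.0], [450.0, 201.0, 75.0], [450.0, 197.0, 73.0], [451.0, 194.0, 71.0], [452.0, 192.0, 66.0], [450.0, 187.0, 76.0], [451.0, 184.0, 69.0], [450.0, 180.0, 74.0], [450.0, 177.0, 75.0], [450.0, 173.0, 75.0], [452.0, 171.0, 67.0], [447.0, 207.0, 74.0], [447.0, 204.0, 72.0], [447.0, 201.0, 71.0], [447.0, 197.0, 75.0], [447.0, 194.0, 74.0], [447.0, 191.0, 71.0], [447.0, 187.0, 74.0], [447.0, 184.0, 73.0], [448.0, 181.0, 70.0], [447.0, 177.0, 71.0], [447.0, 174.0, 72.0], [446.
[... 609 characters left out ...]
180.0, 69.0], [447.0, 182.0, 74.0], [448.0, 185.0, 74.0], [449.0, 188.0, 74.0], [445.0, 194.0, 67.0], [450.0, 195.0, 72.0], [449.0, 199.0, 69.0], [451.0, 202.0, 71.0], [445.0, 172.0, 70.0], [446.0, 175.0, 71.0], [449.0, 177.0, 73.0], [449.0, 181.0, 71.0], [448.0, 185.0, 68.0], [452.0, 187.0, 72.0], [452.0, 191.0, 71.0], [452.0, 194.0, 70.0], [452.0, 198.0, 69.0], [447.0, 205.0, 60.0], [451.0, 165.0, 74.0], [448.0, 171.0, 69.0], [454.0, 171.0, 76.0], [451.0, 177.0, 70.0], [450.0, 181.0, 68.0], [453.0, 183.0, 70.0], [457.0, 184.0, 75.0], [453.0, 191.0, 67.0], [451.0, 196.0, 62.0], [448.0, 201.0, 57.0], [446.0, 206.0, 52.0]]
[ 4.55104242 12.6263654 ] [-0.26016401  0.96556444] 1.8339883806456116
```

View pics/crop1.png

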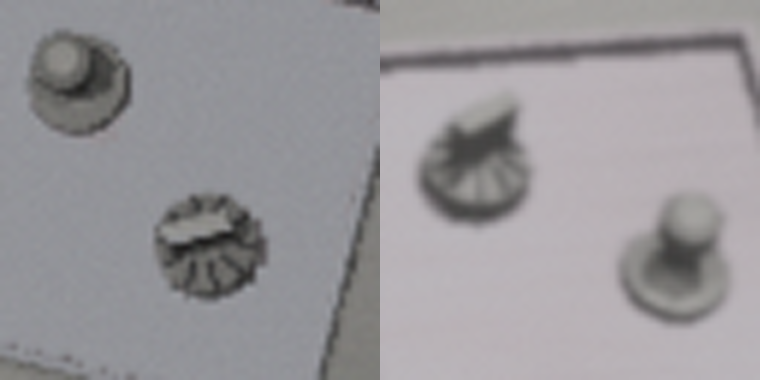

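View pics/crop2.png

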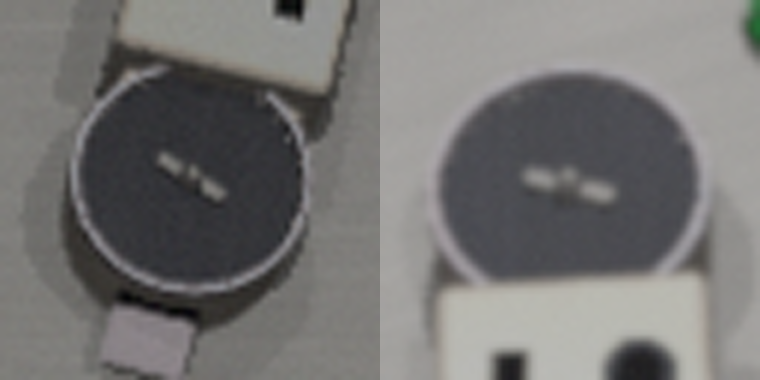

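```bash
cat >> h.py <<'E'
def plan(target,ang=None,s=None):
    s=s or read_state();R=s['tool_rot'];p=s['eef_pos']
    d=R.T@(np.array(target)-p);a=np.arctan2(R[1,0],R[0,0])
    print('pos',p.round(1),'yaw',np.degrees(a).round(2),'shift',d.round(1),'n',np.linalg.norm(d)/41.7,'F',s['ft_force'].round(1),'w',round(s['gripper_width'],1),'t',s['time_s'])
    if ang is not None: print('turn',((-(ang-np.degrees(a))+90)%180)-90)
E
python3 - <<'E'
from h import *
t=dict(np.load('last_top.npz'));s=dict(np.load('last_scene.npz'));w=dict(np.load('last_wrist.npz'))
st=read_state()
for dz in(-20,0,30,60,200):
    X=st['eef_pos']+st['tool_rot']@[0,0,dz];p=w['intrinsics']@(w['R']@X+w['t']);print(dz,p[:2]/p[2])
print('cam fwd in tool',st['tool_rot'].T@w['R'][2])
P=cloud(t)
# key: bright pixels in bowl
for nm,c,(u,v) in(('top',t,(306,151)),('scene',s,(221,249))):
    g=c['img'].mean(2);x0=u-10;y0=v-8
    sub=g[v-8:v+8,u-12:u+13];ys,xs=np.nonzero(sub>sub.min()+0.5*(sub.max()-sub.min()))
    pts=np.array([ray(c,x+u-12,y+v-8,94)[:2] for x,y in zip(xs,ys)])
    m=pts.mean(0);d=pts-m;W,V=np.linalg.eigh(d.T@d/len(d));print(nm,len(pts),m,np.sqrt(W),np.degrees(np.arctan2(V[1,1],V[0,1])))
plan([480,-220,260]);
for n,(u,v) in dict(jar=(261,216),lid=(332,218),cup=(379,184)).items(): print(n,pt(t,u,v))
E
```

```text
-20 [252.94087034 300.33478901]
0 [252.83685577 272.11266   ]
30 [252.72482574 241.71570723]
60 [252.64521642 220.11542   ]
200 [252.45554092 168.65102899]
cam fwd in tool [-2.96244529e-01  1.36433594e-04  9.55112119e-01]
top 22 [ 611.53693614 -170.47428336] [ 2.41008336 13.29916319] 56.286414598219785
scene 41 [ 607.74309077 -171.43905379] [ 3.14196495 14.0966331 ] 55.91082351859535
pos [ 234.7 -524.4  249.6] yaw 24.11 shift [ 348.3 -177.6  -10.1] n 9.378168713095235 F [-0.7 -0.2 -0.7] w 85.5 t 0.15
jar [371.87147453 -16.71691411 120.53980819]
lid [ 381.26528366 -264.95156214   22.52651249]
cup [ 507.86425211 -439.85489468    4.68750948]
```

```bash
python3 -c "
from h import *
plan([605,-172,250],56)"
```

```text
pos [ 234.7 -524.4  249.6] yaw 24.11 shift [ 4.820e+02 -1.704e+02 -1.000e-01] n 12.25853906197575 F [-0.7 -0.2 -0.7] w 85.5 t 0.15
turn -31.88927098000302
```

Request:
{"name": "move_arm", "arguments": {
  "commands": [
    [0,38,-13.5,0,-3],
    [0,76,-27,0,-6],
    [0,115,-40.5,0,-9],
    [0,154,-54.5,0,-12],
    [0,193,-68,0,-15],
    [0,232,-82,0,-18],
    [0,271,-96,0,-21],
    [0,310,-109.5,0,-24],
    [0,349,-123,0,-27],
    [0,388,-137,0,-30],
    [0,427,-151,0,-32],
    [0,465,-164,0,-32]
  ]
}}

```text
time_s: 1.15
eef_pos: [593.2, -182.7, 249.6]
tool_rot: [[0.556, 0.831, -0.001], [0.831, -0.556, 0.002], [0.001, -0.002, -1.0]]
ft_force: [-0.6, -1.3, -0.5]
gripper_width: 85.4
```

Request:
{"name": "move_arm", "arguments": {
  "commands": [
    [0,10,0,0,0],
    [0,10,0,0,0],
    [0,10,0,0,0]
  ]
}}

```text
time_s: 1.4
eef_pos: [598.4, -173.8, 248.9]
tool_rot: [[0.554, 0.832, -0.003], [0.832, -0.554, 0.002], [-0.0, -0.003, -1.0]]
ft_force: [-0.3, -0.5, -0.3]
gripper_width: 85.6
```

```bash
python3 -c "
from h import *
plan([605,-172,250],56)
cap('wrist','w1.png')"
```

```text
pos [ 598.4 -173.8  248.9] yaw 56.33 shift [ 5.2  4.5 -1.1] n 0.16642992788118172 F [-0.3 -0.5 -0.3] w 85.6 t 1.4
turn 0.3337883074095487
```

View pics/w1.png

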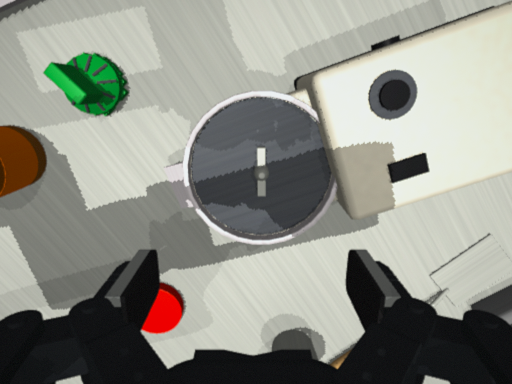

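The wrist view shows the bowl rim circle around (260,167), key at (262,148–196), pilot (261,173). Measuring these precisely.

```bash
python3 - <<'E'
from h import *
c=dict(np.load('last_wrist.npz'));im=c['img']
g=im.astype(float).mean(2)
cv2.imwrite('pics/w1c.png',cv2.resize(im[130:215,220:305],(595,595),interpolation=cv2.INTER_NEAREST))
L=[];Rr=[]
for v in list(range(150,164))+list(range(184,195)):
    r=g[v,250:274];up=cv2.resize(r[None],(480,1),interpolation=cv2.INTER_LINEAR)[0]
    lo=np.median(np.r_[r[:6],r[-6:]]);th=(lo+r.max())/2
    i=np.nonzero(up>th)[0];x=lambda k:250+(k+.5)/20-.5
    a=ray(c,x(i[0]),v,94)[:2];b=ray(c,x(i[-1]),v,94)[:2];L.append(a);Rr.append(b)
    print(v,round(x(i[0]),2),round(x(i[-1]),2),round(np.linalg.norm(a-b),1),end=' | ')
for E in(L,Rr,(np.array(L)+Rr)/2):
    vx,vy,x0,y0=cv2.fitLine(np.float32(E),cv2.DIST_HUBER,0,.01,.01).ravel();print('\nang',np.degrees(np.arctan2(vy,vx)),x0,y0)
# key ends along column 261
col=g[140:205,259:265].mean(1).round(0);print(list(zip(range(140,205),col.astype(int))))
# pilot by range: points z>96 near
P=cloud(c)[150:200,240:285];q=P.reshape(-1,3);q=q[q[:,2]>98.5];print('pilot pts',len(q),q.mean(0),q[:,2].max(),q.min(0),q.max(0))
# rim from range: height>93 ring
P=cloud(c);z=P[...,2];d=np.hypot(P[...,0]-606,P[...,1]+172)
m=(z>93)&(z<101)&(d>60)&(d<75);q=P[m]
A=np.c_[2*q[:,:2],np.ones(len(q))];sol=np.linalg.lstsq(A,(q[:,:2]**2).sum(1),rcond=None)[0];print('rim',len(q),sol[:2],np.sqrt(sol[2]+sol[:2]@sol[:2]))
E
```

```text
150 256.77 264.62 6.9 | 151 256.77 264.62 6.9 | 152 256.77 264.68 6.9 | 153 256.77 264.62 6.9 | 154 256.77 264.62 6.9 | 155 256.73 264.68 7.0 | 156 256.77 264.68 6.9 | 157 256.77 264.62 6.9 | 158 256.77 264.62 6.9 | 159 256.92 264.62 6.8 | 160 257.12 264.62 6.6 | 161 257.12 264.62 6.6 | 162 257.02 264.73 6.8 | 163 256.98 264.62 6.8 | 184 257.18 265.18 7.2 | 185 257.18 265.18 7.2 | 186 257.18 265.23 7.3 | 187 257.23 265.18 7.2 | 188 257.32 265.23 7.2 | 189 257.32 265.18 7.1 | 190 257.27 265.18 7.2 | 191 257.27 265.18 7.2 | 192 257.27 265.18 7.2 | 193 257.27 265.23 7.2 | 194 257.27 265.18 7.2 | 
ang 57.266354 608.0 -165.36119

ang 57.83035 610.579 -174.3496

ang 57.584877 607.6555 -172.4035
[(140, np.int64(88)), (141, np.int64(91)), (142, np.int64(96)), (143, np.int64(99)), (144, np.int64(98)), (145, np.int64(90)), (146, np.int64(82)), (147, np.int64(119)), (148, np.int64(191)), (149, np.int64(229)), (150, np.int64(228)), (151, np.int64(227)), (152, np.int64(227)), (153, np.int64(226)), (154, np.int64(226)), (155, np.int64(226)), (156, np.int64(226)), (157, np.int64(226)), (158, np.int
[... 526 characters left out ...]
9)), (183, np.int64(138)), (184, np.int64(138)), (185, np.int64(138)), (186, np.int64(139)), (187, np.int64(138)), (188, np.int64(138)), (189, np.int64(138)), (190, np.int64(138)), (191, np.int64(138)), (192, np.int64(138)), (193, np.int64(138)), (194, np.int64(138)), (195, np.int64(126)), (196, np.int64(90)), (197, np.int64(62)), (198, np.int64(60)), (199, np.int64(61)), (200, np.int64(62)), (201, np.int64(62)), (202, np.int64(63)), (203, np.int64(64)), (204, np.int64(63))]
pilot pts 160 [ 608.62391667 -171.12075754  102.77763008] 106.92664015276146 [ 601.96643603 -178.14904974   98.84826369] [ 614.25172307 -165.90158371  106.92664015]
rim 2634 [ 608.11772699 -171.32975889] 66.5800298283297
```

View pics/w1c.png

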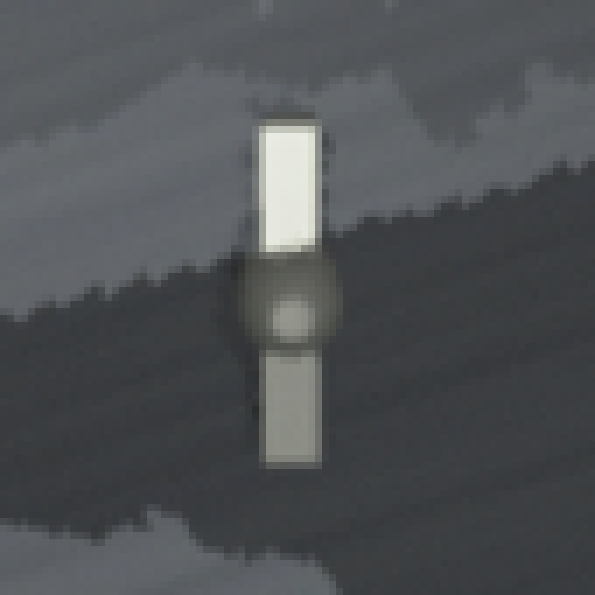

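```bash
python3 - <<'E'
from h import *
c=dict(np.load('last_wrist.npz'))
print('pilot tip',ray(c,261.3,175,105),'key mid',(ray(c,260.7,147.7,94)+ray(c,261.3,195.4,94))/2,np.linalg.norm(ray(c,260.7,147.7,94)-ray(c,261.3,195.4,94)))
plan([480,50,250],105.5);plan([446,187,230],105.5)
E
```

```text
pilot tip [ 608.26742858 -171.47854946  105.        ] key mid [ 608.20941822 -171.57890688   94.        ] 43.67761971876105
pos [ 597.8 -174.7  249.1] yaw 56.25 shift [ 121.4 -222.8   -0.3] n 6.084256463970518 F [-0.2 -0.1 -0.2] w 85.1 t 1.45
turn -49.25431053284881
pos [ 597.8 -174.7  249.1] yaw 56.25 shift [ 216.4 -327.1   20. ] n 9.418070479006662 F [-0.2 -0.1 -0.2] w 85.1 t 1.45
turn -49.25431053284881
```

Request:
{"name": "move_arm", "arguments": {
  "commands": [
    [0,20,-30,0,-4],
    [0,41,-62,0,-8],
    [0,62,-94,0,-13],
    [0,83,-126,0,-18],
    [0,105,-158,0,-24],
    [0,127,-191,0,-30],
    [0,149,-224,4,-36],
    [0,171,-257,10,-42],
    [0,193,-290,15,-47],
    [0,208,-315,20,-49],
    [0,216,-327,20,-49],
    [0,216,-327,20,-49]
  ]
}}

```text
time_s: 2.45
eef_pos: [443.8, 187.1, 229.9]
tool_rot: [[-0.264, 0.964, -0.004], [0.965, 0.264, 0.002], [0.003, -0.004, -1.0]]
ft_force: [-0.1, -1.0, -0.7]
gripper_width: 85.1
```

Request:
{"name": "move_arm", "arguments": {
  "commands": [
    [0,0,0,0,0],
    [0,0,0,0,0]
  ]
}}

```text
time_s: 2.62
eef_pos: [443.8, 185.5, 230.1]
tool_rot: [[-0.263, 0.965, -0.004], [0.965, 0.263, 0.001], [0.002, -0.004, -1.0]]
ft_force: [-0.2, 0.5, -0.4]
gripper_width: 85.0
```

```bash
python3 -c "
from h import *
plan([446,187,230],105.5)
c=cap('wrist','w2.png')
s=read_state()"
```

```text
pos [443.8 185.5 230.1] yaw 105.22 shift [0.9 2.5 0.1] n 0.06369240110990008 F [-0.2  0.5 -0.4] w 85.0 t 2.6167
turn -0.27904838773503116
```

View pics/w2.png

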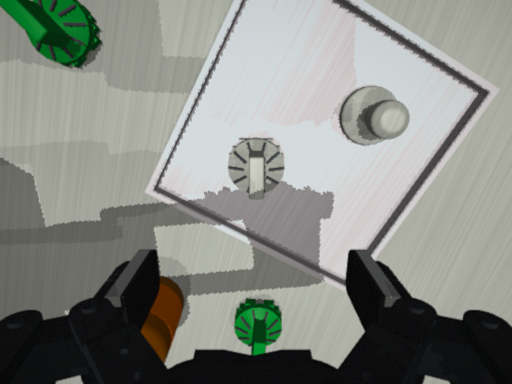

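The burr is at (256,165), bar nearly upright in the picture (top face about (257,176)); the tamper is at (375,117), greens at (68,30) and (258,322).

```bash
python3 - <<'E'
from h import *
c=dict(np.load('last_wrist.npz'));im=c['img']
cv2.imwrite('pics/w2c.png',cv2.resize(im[125:215,210:300],(720,720),interpolation=cv2.INTER_NEAREST))
g=im.astype(float).mean(2)
L=[];R=[]
for v in range(160,193):
    r=g[v,246:268]; d=np.abs(np.diff(r)); print(v,r.astype(int))
P=cloud(c)
z=P[120:215,210:305].reshape(-1,3);q=z[(z[:,2]>60)&(z[:,2]<80)];print(len(q),q.mean(0),q.min(0),q.max(0))
m=cv2.minAreaRect(np.float32(q[:,:2]));print(m)
E
```

```text
160 [142 157 152 151 188 207 204 203 204 205 203 199 198 199 201 199 188 148
  89 122 146 127]
161 [104 146 150 151 188 206 204 203 203 204 203 200 197 198 199 199 188 147
 101 129  96  69]
162 [106 145 152 150 187 207 203 202 202 203 202 199 196 198 198 197 187 146
 102 129  77  65]
163 [144 158 153 151 186 205 204 202 202 202 201 199 197 197 198 197 186 146
 105 138 114  98]
164 [158 159 152 150 187 205 204 201 202 201 201 198 196 196 198 197 185 146
 107 145 146 142]
165 [158 159 153 149 186 205 203 200 201 202 201 198 195 196 198 196 184 146
 104 132 152 162]
166 [160 162 156 150 186 204 202 201 200 202 200 198 196 196 197 196 182 144
  83 112 156 165]
167 [161 162 155 148 187 205 202 201 201 201 201 197 195 196 198 196 184 142
  83 115 165 168]
168 [158 160 154 148 186 204 202 201 200 200 200 197 195 195 197 196 183 143
  90 128 165 164]
169 [155 156 151 147 186 204 202 200 199 200 199 197 195 196 195 195 181 141
 100 143 156 152]
170 [153 153 150 145 185 203 201 199 199 200 199 196 194 194 196 194 182 141
  99 137 143 146]
171 [152 154 148 143 185 201 201 198 199 200 198 196 19
[... 1565 characters left out ...]
143 122  76 119 167 183 181 179 179 183 190 187 186 188 182 171 169 138
  89 100 102 101]
189 [136 102  76 119 166 183 180 178 180 187 187 172 185 187 172 136 149 121
  75  96 101 100]
190 [125  78  75 119 166 182 180 177 181 190 177 139 162 167 155 119 111  90
  60  91  99  99]
191 [109  74  75 119 166 181 179 173 161 170 157 120 118 120 119 114 108  87
  59  85 102 112]
192 [128 106  87 120 165 175 165 162 117 118 119 116 115 115 116 115 108  92
  82 105 121 131]
665 [445.32750857 188.44148838  71.08810776] [434.54795231 166.58963594  60.23023461] [456.76470534 207.68718566  73.47784579]
((446.03912353515625, 187.04312133789062), (13.549033164978027, 40.22038650512695), 15.235742568969727)
```

View pics/w2c.png

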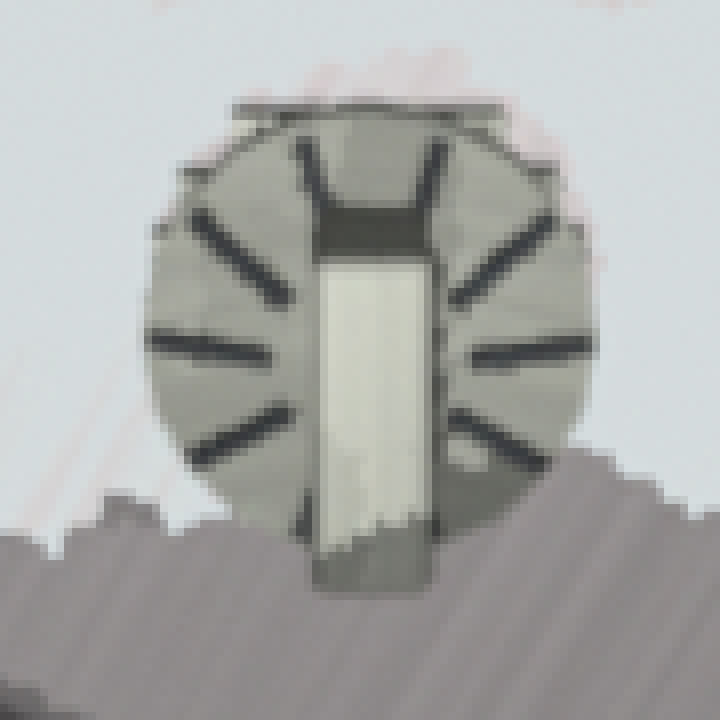

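```bash
python3 - <<'E'
from h import *
c=dict(np.load('last_wrist.npz'))
a=ray(c,256.4,156.5,71);b=ray(c,256.5,198.4,71)
print(a,b,(a+b)/2,np.linalg.norm(a-b),np.degrees(np.arctan2(*(a-b)[1::-1])))
plan([446,187,60],105.3)
E
```

```text
[440.63431721 206.76955237  71.        ] [451.19157991 168.84558326  71.        ] [445.91294856 187.80756782  71.        ] 39.366016172947866 105.55612254645703
pos [444.1 185.5 230.1] yaw 105.19 shift [  0.6   2.8 170.1] n 4.079722293169274 F [ 0.1 -0.1 -0.1] w 85.6 t 2.6667
turn -0.10677523462140925
```

Request:
{"name": "move_arm", "arguments": {
  "commands": [
    [0,1,2.8,25,0],
    [0,1,2.8,60,0],
    [0,1,2.8,95,0],
    [0,1,2.8,125,0],
    [0,1,2.8,147,0],
    [0,1,2.8,160,0],
    [0,1,2.8,168,0],
    [0,1,2.8,169,0],
    [0,1,2.8,169,0]
  ]
}}

```text
time_s: 3.42
eef_pos: [446.5, 186.6, 61.1]
tool_rot: [[-0.261, 0.965, -0.004], [0.965, 0.261, 0.001], [0.002, -0.004, -1.0]]
ft_force: [0.7, 0.7, 0.5]
gripper_width: 85.6
```

```bash
python3 -c "
from h import *
plan([446,187.3,61],105.4)
c=cap('wrist','w3.png')"
```

```text
pos [446.5 186.6  61.1] yaw 105.11 shift [ 0.8 -0.3  0.1] n 0.021460865038029648 F [0.7 0.7 0.5] w 85.6 t 3.4167
turn -0.28793148110834466
```

View pics/w3.png

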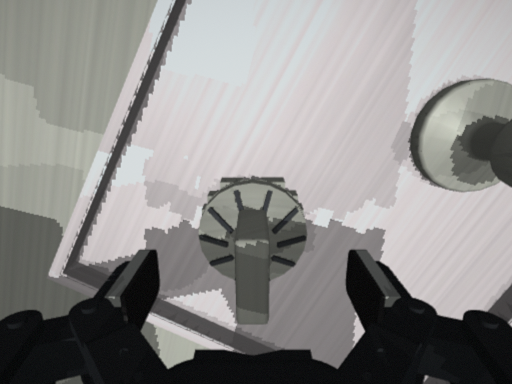

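Bar (253,280) is centred between the fingers. Closing.

Request:
{"name": "move_arm", "arguments": {
  "commands": [
    [0.4,0.8,0,0,0],
    [0.7,0.8,0,0,0],
    [1,0.8,0,0,0],
    [1,0.8,0,0,0],
    [1,0.8,0,0,0],
    [1,0.8,0,0,0],
    [1,0.8,0,0,0],
    [1,0.8,0,0,0],
    [1,0.8,0,0,0]
  ]
}}

```text
time_s: 4.22
eef_pos: [446.7, 187.8, 62.0]
tool_rot: [[-0.261, 0.965, -0.003], [0.965, 0.261, 0.001], [0.002, -0.002, -1.0]]
ft_force: [-1.6, -0.1, 5.7]
gripper_width: 12.9
```

```bash
python3 -c "
from h import *
plan([446,187.3,61],105.4)
c=cap('wrist','w4.png')"
```

```text
pos [446.7 187.8  62. ] yaw 105.13 shift [-0.3 -0.8  1. ] n 0.031034362897398353 F [-1.6 -0.1  5.7] w 12.9 t 4.2167
turn -0.269334906653512
```

View pics/w4.png

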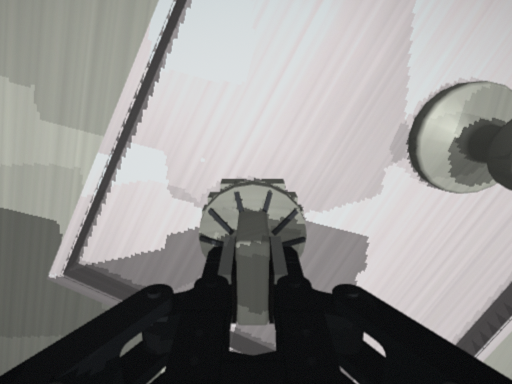

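Request:
{"name": "move_arm", "arguments": {
  "commands": [
    [1,0.5,0,-5,0],
    [1,0.5,0,-20,0],
    [1,0.5,0,-45,0],
    [1,0.5,0,-80,0],
    [1,0.5,0,-115,0],
    [1,0.5,0,-140,0],
    [1,0.5,0,-150,0],
    [1,0.5,0,-150,0]
  ]
}}

```text
time_s: 4.93
eef_pos: [448.3, 188.6, 214.0]
tool_rot: [[-0.261, 0.965, 0.002], [0.965, 0.261, 0.003], [0.002, 0.003, -1.0]]
ft_force: [0.4, -0.3, -4.5]
gripper_width: 13.2
```

```bash
python3 -c "
from h import *
plan([608.2,-171.5,210],57.5)
c=cap('wrist','w5.png')"
```

```text
pos [448.3 188.6 214. ] yaw 105.14 shift [-389.3   60.3    3.3] n 9.448165402642932 F [ 0.4 -0.3 -4.5] w 13.2 t 4.9333
turn 47.636264414145245
```

View pics/w5.png

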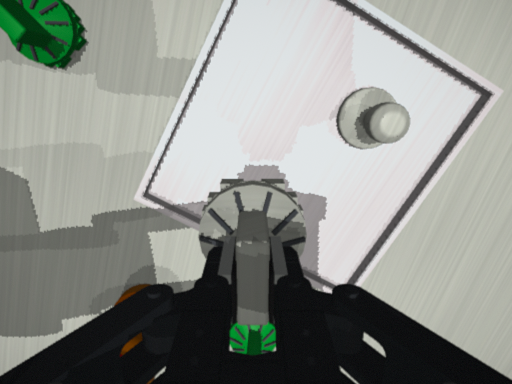

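```bash
python3 - <<'E'
from h import *
c=dict(np.load('last_wrist.npz'));s=read_state();im=c['img']
g=im.astype(int).mean(2)
P=cloud(c);T=(P-s['eef_pos'])@s['tool_rot']
m=(T[...,2]>-20)&(T[...,2]<70)&(np.abs(T[...,1])<40)&(np.abs(T[...,0])<45)
q=T[m]
bar=q[(q[:,2]<3)&(np.abs(q[:,1])<6)];print('bar z',np.percentile(bar[:,2],[5,50,95]),'x',bar[:,0].min(),bar[:,0].max())
foot=q[(q[:,2]>30)&(q[:,2]<60)];print('foot',foot.min(0),foot.max(0))
cv2.imwrite('pics/w5c.png',cv2.resize(im[165:365,180:330],(600,800)[:2] if 0 else (450,600),interpolation=cv2.INTER_NEAREST))
for v in(200,203,206,208,210,212,214):print(v,int(g[v,252]), s['tool_rot'].T@(ray(c,252,v,s['eef_pos'][2]+9)-s['eef_pos']))
E
```

```text
bar z [-12.60301744 -11.47976059  -2.88577004] x -20.4800176277554 20.388158146300224
foot [-13.58423623 -28.77260044  30.00500492] [29.91193729 30.81667037 56.64530931]
200 164 [36.36127953  0.58807553 -8.92473214]
203 166 [35.14000082  0.58743066 -8.92728185]
206 164 [33.91158293  0.58678203 -8.92984646]
208 145 [33.08864048  0.58634749 -8.93156455]
210 93 [32.2624784   0.58591126 -8.93328936]
212 72 [31.43307774  0.58547331 -8.93502093]
214 74 [30.60041942  0.58503365 -8.9367593 ]
```

View pics/w5c.png

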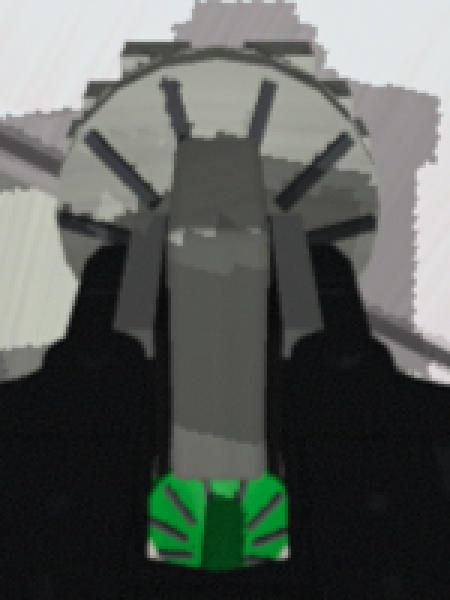

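Request:
{"name": "move_arm", "arguments": {
  "commands": [
    [1,-25,4,0,3],
    [1,-60,9,0,7],
    [1,-98,15,0,12],
    [1,-137,21,0,17],
    [1,-176,27,0,22],
    [1,-215,33,0,27],
    [1,-254,39,0,32],
    [1,-293,45,0,37],
    [1,-330,51,0,42],
    [1,-362,56,0,46],
    [1,-384,59,0,47.5],
    [1,-389,60,0,47.5]
  ]
}}

```text
time_s: 5.98
eef_pos: [606.6, -175.9, 207.0]
tool_rot: [[0.539, 0.842, -0.006], [0.842, -0.539, 0.001], [-0.002, -0.005, -1.0]]
ft_force: [0.2, -0.2, -4.2]
gripper_width: 13.2
```

Request:
{"name": "move_arm", "arguments": {
  "commands": [
    [1,0,0,0,0],
    [1,0,0,0,0]
  ]
}}

```text
time_s: 6.15
eef_pos: [604.6, -175.6, 203.2]
tool_rot: [[0.54, 0.842, -0.012], [0.842, -0.54, 0.004], [-0.004, -0.012, -1.0]]
ft_force: [-0.4, 0.7, -5.0]
gripper_width: 13.2
```

```bash
python3 -c "
from h import *
plan([608.2,-171.5,170],57.5)
c=cap('wrist','w6.png')"
```

```text
pos [ 604.6 -175.6  203.2] yaw 57.34 shift [ 5.6  1.2 33.1] n 0.8065034578166862 F [-0.4  0.7 -5. ] w 13.2 t 6.15
turn -0.1577486846066165
```

View pics/w6.png

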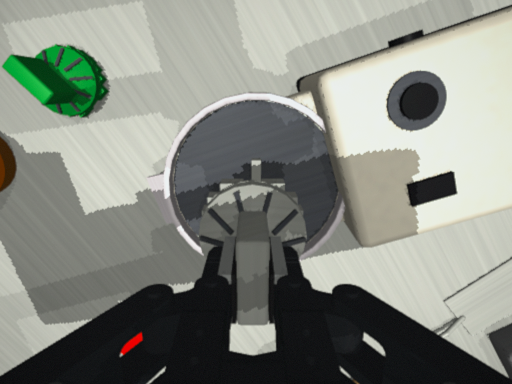

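```bash
python3 -c "
from h import *
plan([610.5,-171.7,173],57.5)"
```

```text
pos [ 604.6 -174.8  204. ] yaw 57.4 shift [ 5.9  3.7 30.9] n 0.7598714079218385 F [ 0.2  0.4 -3.8] w 13.1 t 6.2
turn -0.1047030127921289
```

Request:
{"name": "move_arm", "arguments": {
  "commands": [
    [1,2,1,4,0],
    [1,4,2.5,12,0],
    [1,6,3.7,22,0],
    [1,6,3.7,29,0],
    [1,6,3.7,31,0],
    [1,6,3.7,31,0],
    [1,6,3.7,31,0],
    [1,6,3.7,31,0]
  ]
}}

```text
time_s: 6.87
eef_pos: [610.9, -171.7, 173.3]
tool_rot: [[0.539, 0.842, -0.011], [0.842, -0.539, 0.003], [-0.003, -0.011, -1.0]]
ft_force: [-0.2, 0.2, -3.6]
gripper_width: 13.1
```

```bash
python3 -c "
from h import *
plan([609,-171.7,143],57.5)
print(read_state()['tool_rot'][:,2])
c=cap('wrist','w7.png');plan([609,-171.7,143],57.5)"
```

```text
pos [ 610.9 -171.7  173.3] yaw 57.4 shift [-0.9 -1.2 30.4] n 0.7287985243716101 F [-0.2  0.2 -3.6] w 13.1 t 6.8667
turn -0.10206745579839094
[-0.01071197  0.00340028 -0.99993684]
pos [ 610.9 -171.7  173.5] yaw 57.4 shift [-0.9 -1.3 30.5] n 0.7332090117330539 F [-0.3 -0.3 -3.7] w 13.1 t 6.9167
turn -0.10378032245996849
```

View pics/w7.png

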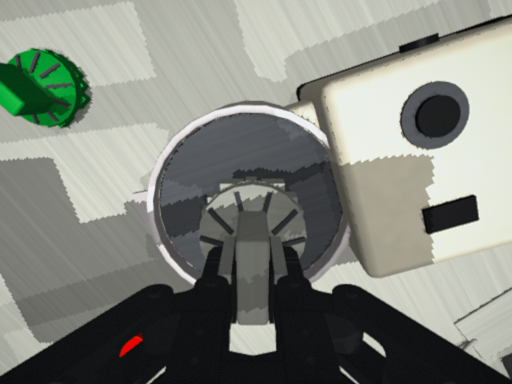

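Request:
{"name": "move_arm", "arguments": {
  "commands": [
    [1,-0.9,-1.3,2,0],
    [1,-0.9,-1.3,5,0],
    [1,-0.9,-1.3,8,0],
    [1,-0.9,-1.3,10,0],
    [1,-0.9,-1.3,12,0],
    [1,-0.9,-1.3,14,0],
    [1,-0.9,-1.3,15,0],
    [1,-0.9,-1.3,15,0]
  ]
}}

```text
time_s: 7.58
eef_pos: [609.0, -171.7, 158.1]
tool_rot: [[0.539, 0.842, -0.011], [0.842, -0.539, 0.004], [-0.003, -0.011, -1.0]]
ft_force: [-0.2, 0.1, -3.5]
gripper_width: 13.5
```

```bash
python3 -c "
from h import *
plan([609,-171.7,143],57.5)
s=read_state();print(s['wrist_torque'],s['tool_rot'][:,2])"
```

```text
pos [ 609.  -171.7  158.1] yaw 57.39 shift [ 0.   0.2 15.1] n 0.36110899437908167 F [-0.2  0.1 -3.5] w 13.5 t 7.5833
turn -0.10655443333740777
[-0.02338164  0.04344309 -0.0204997 ] [-0.01110594  0.00357815 -0.99993193]
```

Request:
{"name": "move_arm", "arguments": {
  "commands": [
    [1,0,0.1,1.5,0],
    [1,0,0.1,3,0],
    [1,0,0.1,4.5,0],
    [1,0,0.1,6,0],
    [1,0,0.1,7,0],
    [1,0,0.1,8,0],
    [1,0,0.1,8,0]
  ]
}}

```text
time_s: 8.17
eef_pos: [608.9, -171.7, 149.8]
tool_rot: [[0.539, 0.842, -0.011], [0.842, -0.539, 0.004], [-0.003, -0.012, -1.0]]
ft_force: [0.3, 0.5, -4.4]
gripper_width: 13.2
```

Request:
{"name": "move_arm", "arguments": {
  "commands": [
    [1,0,0,1,0],
    [1,0,0,2,0],
    [1,0,0,3,0],
    [1,0,0,3.5,0],
    [1,0,0,3.5,0]
  ]
}}

```text
time_s: 8.58
eef_pos: [608.7, -171.6, 146.1]
tool_rot: [[0.539, 0.842, -0.012], [0.842, -0.539, 0.004], [-0.003, -0.012, -1.0]]
ft_force: [-0.7, -0.0, -4.0]
gripper_width: 13.0
```

Request:
{"name": "move_arm", "arguments": {
  "commands": [
    [1,0,0,0.7,0],
    [1,0,0,1.4,0],
    [1,0,0,2,0],
    [1,0,0,2,0]
  ]
}}

```text
time_s: 8.92
eef_pos: [608.7, -171.6, 144.4]
tool_rot: [[0.539, 0.842, -0.012], [0.842, -0.539, 0.004], [-0.003, -0.012, -1.0]]
ft_force: [-0.1, -0.3, -1.8]
gripper_width: 13.3
```

Request:
{"name": "move_arm", "arguments": {
  "commands": [
    [1,0,0,0.5,0],
    [1,0,0,1,0],
    [1,0,0,1,0]
  ]
}}

```text
time_s: 9.17
eef_pos: [608.7, -171.6, 144.3]
tool_rot: [[0.539, 0.842, -0.011], [0.842, -0.539, 0.004], [-0.003, -0.011, -1.0]]
ft_force: [-3.2, 0.7, 4.1]
gripper_width: 13.1
```

```bash
python3 -c "
from h import *
plan([608.8,-171.7,144],57.5)
s=read_state();print(s['wrist_torque'])
cap('scene','s7.png');c=cap('wrist','w8.png')
cv2.imwrite('pics/s7c.png',cv2.resize(dict(np.load('last_scene.npz'))['img'][200:300,170:280],(770,700)[:2] if 0 else (660,600)))"
```

```text
pos [ 608.7 -171.6  144.3] yaw 57.39 shift [0.  0.2 0.3] n 0.007715692126739925 F [-3.2  0.7  4.1] w 13.1 t 9.1667
turn -0.11002404632357354
[0.12032977 0.47349759 0.01786197]
```

View pics/w8.png

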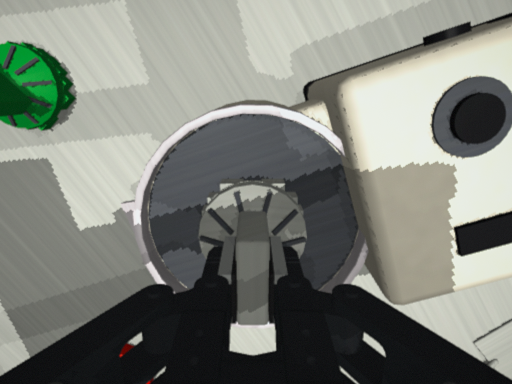

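Request:
{"name": "move_arm", "arguments": {
  "commands": [
    [1,0,0,-0.2,0],
    [0.8,0,0,-0.5,0],
    [0.7,0,0,-0.5,0],
    [0.6,0,0,-0.5,0],
    [0.6,0,0,-0.5,0],
    [0.6,0,0,-0.5,0],
    [0.6,0,0,-0.5,0]
  ]
}}

```text
time_s: 9.85
eef_pos: [608.8, -171.7, 144.8]
tool_rot: [[0.539, 0.842, -0.011], [0.842, -0.539, 0.003], [-0.003, -0.011, -1.0]]
ft_force: [0.2, 0.0, 0.7]
gripper_width: 34.1
```

```bash
python3 -c "
from h import *
plan([608.8,-171.7,144],57.5)
c=cap('wrist','w9.png')"
```

```text
pos [ 608.8 -171.7  144.8] yaw 57.39 shift [-0.  -0.   0.8] n 0.018410916561875403 F [0.2 0.  0.7] w 34.1 t 9.85
turn -0.10628986542343455
```

View pics/w9.png

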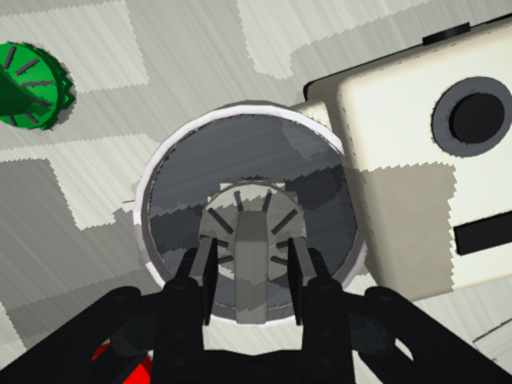

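Released cleanly; lift straight up.

Request:
{"name": "move_arm", "arguments": {
  "commands": [
    [0.6,0,0,-3,0],
    [0.6,0,0,-12,0],
    [0.6,0,0,-25,0],
    [0.6,0,0,-45,0],
    [0.5,0,0,-70,0],
    [0.4,0,0,-95,0],
    [0.2,0,0,-110,0],
    [0,0,0,-115,0],
    [0,0,0,-115,0],
    [0,0,0,-115,0],
    [0,0,0,-115,0]
  ]
}}

```text
time_s: 10.82
eef_pos: [609.1, -171.8, 258.3]
tool_rot: [[0.539, 0.842, -0.014], [0.842, -0.539, 0.004], [-0.004, -0.014, -1.0]]
ft_force: [-0.8, -0.2, 0.1]
gripper_width: 85.5
```

```bash
python3 - <<'E'
from h import *
plan([608.8,-171.7,144],57.5)
c=cap('wrist','w10.png');cap('scene','s10.png')
P=cloud(c).reshape(-1,3);d=np.hypot(P[:,0]-608.2,P[:,1]+171.5)
q=P[(d<26)&(P[:,2]>140)&(P[:,2]<175)];print('bar top z',np.percentile(q[:,2],[5,25,50,75,95]),cv2.minAreaRect(np.float32(q[:,:2])))
f=P[(d>38)&(d<55)&(P[:,2]<95)];print('floor z',np.percentile(f[:,2],[25,50,75]))
e=P[(d>26)&(d<29.5)];print('foot top z',np.percentile(e[:,2],[25,50,75,90]))
s=dict(np.load('last_scene.npz'));cv2.imwrite('pics/s10c.png',cv2.resize(s['img'][190:310,140:380],(800,400)))
E
```

```text
pos [ 609.1 -171.8  258.3] yaw 57.39 shift [  0.3   1.3 114.3] n 2.7412519596551577 F [-0.8 -0.2  0.1] w 85.5 t 10.8167
turn -0.10906936518361476
bar top z [149.03584159 152.76458667 153.37796157 153.87484464 154.5193056 ] ((607.5049438476562, -171.87286376953125), (40.02123260498047, 13.71670913696289), 57.60979461669922)
floor z [85.36997113 85.80795263 86.28045027]
foot top z [106.84797347 322.59577569 326.48003949 328.18488999]
```

View pics/w10.png

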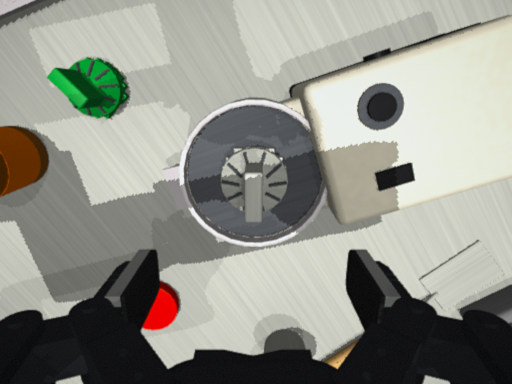

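View pics/s10.png

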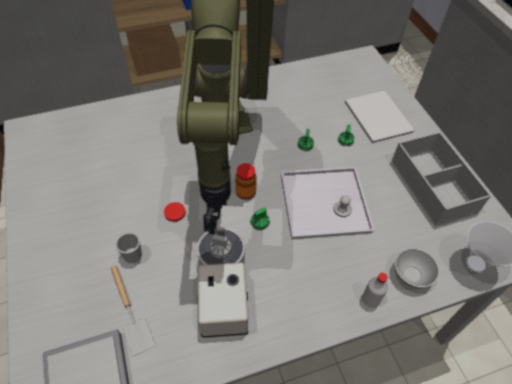

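Bar top minus bowl floor is 67.6 mm (68 if home, 77 if it rests on the key), so the burr is seated. Its angle is 57.6°, matching the key. The tamper and other items are where they were.

```bash
python3 -c "
from plant import *
print(sign_off())"
```

```text
the job is handed in; nothing more can be done
None
```

The burr is on the mill's spindle, fully home on the bowl floor and released. I handed the job in at about 11 s of the 64 s allowed.

- **How it went:** I gripped the steel burr by its bar, passing over the tamper and the green copies. The wrist camera put the cross-key at about 57.5°, so I turned the burr to 57.4° before lowering it over the pilot. It slid over the key with no contact force, so it never rested on the key and needed no turning under pressure. The floor was met at the expected height, with a peak reading of about 8 N.
- **Last checks:** After release, the bar top stood 67.6 mm above the bowl floor. It should be 68 mm seated and 77 mm if resting on the key. The bar measured 57.6°, and its centre was within about 1 mm of the spindle axis. The gripper was clear, the final wrist force was near zero, and the last scene picture showed nothing else moved.
- **Check that gave no result:** A range reading of the burr's foot edge picked up the gripper in view, so I did not use it. Nothing else disagreed beyond 1–2 mm of camera noise.

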